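# Put the washed jars' lids back on

### The job

The four kitchen jars have been washed: put each lid back on the jar of its own colour, properly seated on the rim with its plug inside the mouth. Leave the jars standing where they are, and do not knock over or shift the mug and the bowl that stand among them.

Things in the scene. Friction and masses are not known exactly. Their poses are not given: they have to be found in the camera images.
- lid_red: red lid, loose, about 120 g: round red disc 92 mm across, z = 8 to 13 mm; below it a white plug, 60 mm across tapering to 52 at its foot; on top a pale wooden grip bar 44 long, 12 wide, z = 13 to 35 mm. Lies plug down. Origin: centre of the plug's underside; z up, x along the bar, y across it. Seated, its disc rests on the jar's rim and its origin is 42 mm above the jar's underside.
- lid_blue: blue lid, loose, about 120 g: round blue disc 92 mm across, z = 8 to 13 mm; below it a white plug, 60 mm across tapering to 52 at its foot; on top a pale wooden grip bar 44 long, 12 wide, z = 13 to 35 mm. Lies plug down. Origin: centre of the plug's underside; z up, x along the bar, y across it. Seated, its disc rests on the jar's rim and its origin is 42 mm above the jar's underside.
- lid_yellow: yellow lid, loose, about 120 g: round yellow disc 92 mm across, z = 8 to 13 mm; below it a white plug, 60 mm across tapering to 52 at its foot; on top a pale wooden grip bar 44 long, 12 wide, z = 13 to 35 mm. Lies plug down. Origin: centre of the plug's underside; z up, x along the bar, y across it. Seated, its disc rests on the jar's rim and its origin is 42 mm above the jar's underside.
- lid_green: green lid, loose, about 120 g: round green disc 92 mm across, z = 8 to 13 mm; below it a white plug, 60 mm across tapering to 52 at its foot; on top a pale wooden grip bar 44 long, 12 wide, z = 13 to 35 mm. Lies plug down. Origin: centre of the plug's underside; z up, x along the bar, y across it. Seated, its disc rests on the jar's rim and its origin is 42 mm above the jar's underside.
- jar_red: red jar, an empty open round pot standing loose on the counter, about 400 g: red with a white floor inside, 84 mm outer diameter, 50 mm high, wall 4 mm (mouth 76 mm across), floor 5 mm thick. Origin: centre of its underside; z up. A lid's plug enters the mouth with 8 mm of play all round.
- jar_blue: blue jar, an empty open round pot standing loose on the counter, about 400 g: blue with a white floor inside, 84 mm outer diameter, 50 mm high, wall 4 mm (mouth 76 mm across), floor 5 mm thick. Origin: centre of its underside; z up. A lid's plug enters the mouth with 8 mm of play all round.
- jar_yellow: yellow jar, an empty open round pot standing loose on the counter, about 400 g: yellow with a white floor inside, 84 mm outer diameter, 50 mm high, wall 4 mm (mouth 76 mm across), floor 5 mm thick. Origin: centre of its underside; z up. A lid's plug enters the mouth with 8 mm of play all round.
- jar_green: green jar, an empty open round pot standing loose on the counter, about 400 g: green with a white floor inside, 84 mm outer diameter, 50 mm high, wall 4 mm (mouth 76 mm across), floor 5 mm thick. Origin: centre of its underside; z up. A lid's plug enters the mouth with 8 mm of play all round.
- mug: a small white mug, loose, empty, 64 mm across and 60 mm high, with a handle towards its +y. A bystander. Origin: centre of its underside, z up.
- bowl: a dark wooden bowl, loose, empty, 90 mm across and 42 mm high. A bystander. Origin: centre of its underside, z up.
Mind the look-alikes: they are no part of the job. Leave any pink or purple look-alike of the lid_yellow alone. Leave any pink look-alike of the lid_green alone.

How it is judged (in metres and radians):
At the end, for the whole second after the job is handed in: Each lid sits level (0.08 rad) on the jar of its own colour, centred within 11 mm, its origin 39 to 45 mm above the jar's underside; jars upright (0.08 rad) and, like mug and bowl, within 30 mm of where they started; lids and jars at rest (horizontal distance between lid_red and jar_red below 0.011 m and z of lid_red in the frame of jar_red between 0.039 and 0.045 m and angle between each of lid_red, jar_red, lid_blue, jar_blue, lid_yellow, jar_yellow, lid_green, jar_green's own z axis and vertical below 0.08 rad and distance of each of jar_red, jar_blue, jar_yellow, jar_green, mug, bowl from where it was at the start of the episode below 0.03 m and linear speed of each of lid_red, jar_red, lid_blue, jar_blue, lid_yellow, jar_yellow, lid_green, jar_green below 0.02 m/s and horizontal distance between lid_blue and jar_blue below 0.011 m and z of lid_blue in the frame of jar_blue between 0.039 and 0.045 m and horizontal distance between lid_yellow and jar_yellow below 0.011 m and z of lid_yellow in the frame of jar_yellow between 0.039 and 0.045 m and horizontal distance between lid_green and jar_green below 0.011 m and z of lid_green in the frame of jar_green between 0.039 and 0.045 m); the robot touches nothing.
It fails at once if a jar is tipped over 20 degrees or pushed more than 30 mm from its place (angle between any of jar_red, jar_blue, jar_yellow, jar_green's own z axis and vertical above 0.35 rad or distance of any of jar_red, jar_blue, jar_yellow, jar_green from where it was at the start of the episode above 0.03 m).
It fails at once if the mug or the bowl is tipped over 20 degrees or pushed more than 30 mm from its place (angle between any of mug, bowl's own z axis and vertical above 0.35 rad or distance of any of mug, bowl from where it was at the start of the episode above 0.03 m).
It also fails if it takes over 112 s, if anything falls off the work surface, if the arm or the gripper's body presses on something with over 40 N, if the wrist force passes 120 N, or if a joint passes its speed limit or range.

### The arm

A 6-joint arm with a two-finger parallel gripper is mounted at the origin on the work surface. World frame = base frame: x ahead of the robot, y to its left, z up, the work surface at z = 0. Lengths are in m, angles in degrees, forces in N, time in s.
With the tool pointing down it reaches from about 0.25 to 0.725 m from the base axis. Payload 9.7 kg.
Tool frame: the origin (TCP) lies between the finger pads; the fingertips stand 22 mm ahead of it and the grasp point (between the pads) lies 3 mm ahead of it; z points along the fingers, y is the line along which they close (so a half turn about z gives the same grasp; the last joint's range is limited). The gripper opens to 85 mm and grips with 20 to 120 N. Pads are 22 mm wide; open, the fingers measure 114 mm over their backs; the gripper's body (76 mm by 85 mm) begins 54 mm behind the grasp point. The pads swing forward as they close: fully open they stand 13 mm farther back than shut.
Start: joints at [64.63, 4.979, 10.078, 95.1, 0, 90], TCP at [0.236, 0.497, 0.22] pointing down, gripper open.
Joint ranges: [-179.16, 179.16], [-48.56, 103.87], [-65.8, 70.77], [-126.05, 130.52], [-82.76, 87.17], [-180, 180]. Speed limits (degrees/s): [127.2, 127.2, 147.25, 180, 180, 180].

### API

Orientations are given as [roll, pitch, yaw] about the fixed x, y, z axes, in that order (R = Rz(yaw) Ry(pitch) Rx(roll)).
In Python, from workcell import bot, viewer, finder gives the robot as it stands.
- The arm moves only by the tool move_arm, never from a script. Its arguments are lists of equal length, an entry for each row: "offset": the shift along the tool's x, y, z in cm, a list of three; "twist": the turn, a rotation vector about the tool's x, y, z in rad, a list of three; "grip": the opening, from 0 (shut) to 1 (fully open). In form: {"offset": [[x, y, z], ...], "twist": [[ax, ay, az], ...], "grip": [grip, ...]}. A call has 1 to 5 rows; each row shifts and turns the commanded pose from where the row before left it, along the tool's axes as they then stand; what a row does not reach is not made up. A row lasts 1/10 s, in which the tool goes at most 50 mm and 8.59 degrees, less where a joint would pass 70% of its speed; a pose out of reach is approached as far as the arm can. A call is refused whole if a number of a shift passes 5 or a number of a turn 0.15, either way. A call with a gripper value outside its range is refused whole. The fingers move at their own pace and stop on an object; "force" is the grip in N (left out, the last holds). Time passes only in rows, so rows that do not move let the fingers close. It gives the time, the measured TCP pose, the force, the opening and the grip force at its end, in the units of the state.
- bot.get_obs(): the state, without advancing time (a new reading comes with each control period).
- viewer.camera(name): name is "side" or "top"; returns a dict with "color" (384x512x3 uint8, red, green, blue), "depth" (384x512 float32, m along the optical axis (not along the pixel's ray), 0 where there is no reading), "vfov" (degrees; the focal length in pixels is half the picture's height over the tangent of half this angle, whatever the lens; pixels are square), "cx", "cy" (the principal point, pixels), "position" and "attitude" of the camera in the world. Camera axes: x right, y down, z forward; pixel columns grow to the right and rows downward; lengths in m; the calibration is good to about 2 mm. A picture is of the moment at which its call begins.
- bot.job_done(): hands the job in; it is judged then, once.
Trained networks look in a picture, given as the dict that the camera call returned (one of the last four; its "shot" number tells which), for a name from the list of things; names that differ only in an ending like _2 or _b are one class to them, and where a whole thing is asked for, a point or a joint stands for the part that bears it (a point fixed in the world has none). Each returns a list of dicts, best first, with "p" (0 to 1); they miss things now and then, are a little off and sometimes report something else, mostly with a low value. They report only what shows in the picture. A call takes as long as a camera call. They do not tell look-alikes from the thing itself.
- finder.boxes_of(picture, thing): "position" ([column, row] in pixels, amid what is visible of it).
- finder.pinpoint(picture, thing): "position" ([column, row] in pixels: a listed point, or the origin of a listed thing).
The state is a dict: "time": time; "q": joint angles; "qd": joint speeds; "joint_efforts": joint torques, N m; "ee_pos": TCP position; "tcp_rot": TCP orientation; "wrist_force": force on the tool from outside, world axes, zero at the start; "torque": the same for the moment, N m; "opening": finger opening in m; "grasp_force": force on a finger pad.
Only numpy, scipy, OpenCV 4.12 (cv2) and the standard library are available. Lean on these libraries where they do the work, as an engineer would, in place of code of your own. Each camera call takes 0.05 s, during which the arm holds its last target. There are 200 camera calls.

## Working session

There is one attempt and no reset: what is moved stays moved. The work goes in short steps, Python scripts to look and compute and a tool call to move; the robot and the scene stay as the last step left them, time stands still between calls to the robot, and variables do not carry over. Pictures are saved under pics/ and viewed, at most 14 in all, crops included, and the job is handed in when it is done.

Besides the shell and the picture viewer there is one more tool, called after "Emit:" as name(argument=value, ...) on one line, values as JSON. move_arm: Moves the arm, as the interface text tells. Its arguments: {"type":"object","properties":{"offset":{"type":"array","items":{"type":"array","items":{"type":"number"}}},"twist":{"type":"array","items":{"type":"array","items":{"type":"number"}}},"grip":{"type":"array","items":{"type":"number"}},"force":{"type":"number"}},"required":["offset","twist","grip"]}

```bash
mkdir -p pics
cat > h.py <<'E'
import numpy as np, cv2
from workcell import bot, viewer, finder
from scipy.spatial.transform import Rotation as R
def save(p,n): cv2.imwrite('pics/'+n, cv2.cvtColor(p['color'],cv2.COLOR_RGB2BGR))
E
python3 - <<'E'
from h import *
o=bot.get_obs(); print(o)
for n in ('top','side'):
    p=viewer.camera(n); save(p,n+'0.png')
    print(n,{k:v for k,v in p.items() if k not in('color','depth')})
    for t in ['lid_red','lid_blue','lid_yellow','lid_green','jar_red','jar_blue','jar_yellow','jar_green','mug','bowl']:
        print(t,[(np.round(d['position']).tolist(),round(d['p'],2)) for d in finder.pinpoint(p,t)][:4])
E
```

```text
{'time': 0.0, 'q': array([ 6.46295031e+01,  5.00904394e+00,  1.00341763e+01,  9.51001725e+01,
       -5.47295178e-04,  9.00024246e+01]), 'qd': array([-0.00121842,  0.00915536,  0.01573519,  0.04096792,  0.00100931,
       -0.0235662 ]), 'joint_efforts': array([ 2.22929484e-04, -5.20391536e+01,  4.64797533e+01,  1.66886277e-02,
       -2.33301932e-06, -2.25910964e-05]), 'ee_pos': array([0.23555271, 0.49672622, 0.21950033]), 'tcp_rot': array([-1.79924960e+02,  5.50470137e-04,  1.54627079e+02]), 'wrist_force': array([-0.26785593,  0.1942146 ,  0.54545922]), 'torque': array([ 0.00132897, -0.00863103, -0.02980148]), 'grasp_force': 0.0, 'opening': 0.08540170446711817}
top {'vfov': 55.874402402044794, 'cx': 252.46668990114156, 'cy': 188.01746671025043, 'position': array([ 0.32422866, -0.12529147,  1.17010139]), 'attitude': array([-175.13219033,   -0.3638862 ,  -91.59776514]), 'shot': 1}
lid_red [([258.0, 183.0], 0.59)]
lid_blue [([314.0, 180.0], 0.56)]
lid_yellow [([95.0, 239.0], 0.84), ([160.0, 134.0], 0.83), ([137.0, 245.0], 0.7)]
lid_green [([305.0, 127.0], 0.82), ([258.0, 128.0], 0.75),
[... 221 characters left out ...]
[([260.0, 127.0], 0.94)]
side {'vfov': 47.37977208592812, 'cx': 251.05941356281107, 'cy': 190.1085060409172, 'position': array([-0.03300615, -1.1739432 ,  1.28114275]), 'attitude': array([-136.95804107,    1.05957961,  -25.46162281]), 'shot': 2}
lid_red [([256.0, 203.0], 0.83)]
lid_blue [([276.0, 237.0], 0.87)]
lid_yellow [([173.0, 139.0], 0.77), ([181.0, 160.0], 0.76), ([256.0, 140.0], 0.53)]
lid_green [([319.0, 216.0], 0.61), ([302.0, 310.0], 0.59)]
jar_red [([241.0, 125.0], 0.62)]
jar_blue [([225.0, 157.0], 0.63)]
jar_yellow [([237.0, 177.0], 0.73), ([276.0, 240.0], 0.37)]
jar_green [([212.0, 133.0], 0.66)]
mug [([277.0, 166.0], 0.58), ([255.0, 204.0], 0.15)]
bowl [([296.0, 192.0], 0.67)]
```

Run:
```python
import cv2
a=cv2.imread('pics/top0.png')[90:290,50:450]; cv2.imwrite('pics/top0c.png',cv2.resize(a,(800,400),interpolation=cv2.INTER_CUBIC))
```

```text
(no output)
```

View pics/top0c.png

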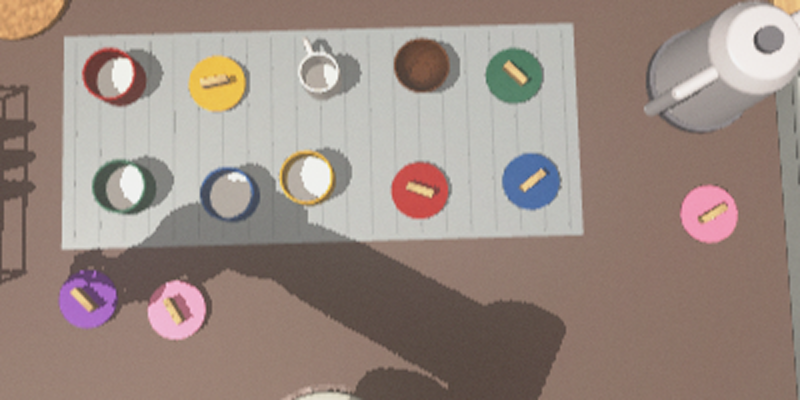

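View pics/side0.png

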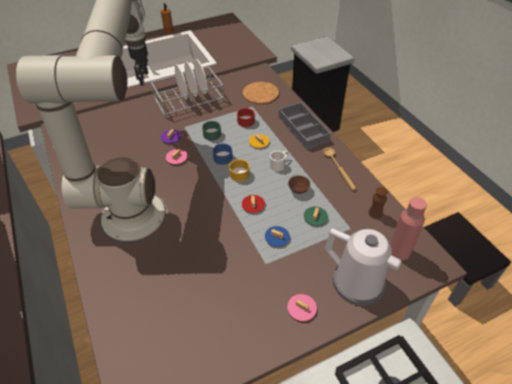

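The top crop (full-image pixels) shows, for each thing:
- **Lids:** red (260,185), blue (316,180), yellow (159,131), green (307,127).
- **Jars:** red (106,128), green (112,183), blue (165,187), yellow (203,178).
- **Bystanders:** mug (209,126), bowl (261,122).
- **Look-alikes:** purple (94,240) and pink (138,245) off the mat on the left, pink (404,197) off the mat on the right.

The four true lids are the red, blue, yellow and green discs on the mat. Next I'll measure them.

```bash
cat >> h.py <<'E'
def cloud(p):
    h,w=p['depth'].shape; f=h/2/np.tan(np.radians(p['vfov']/2))
    v,u=np.mgrid[:h,:w]; d=p['depth']
    c=np.stack([(u-p['cx'])/f*d,(v-p['cy'])/f*d,d],-1)
    W=c@R.from_euler('xyz',p['attitude'],degrees=True).as_matrix().T+p['position']
    W[d==0]=np.nan
    return W
def circ(xy):
    A=np.c_[2*xy,np.ones(len(xy))]; s=np.linalg.lstsq(A,(xy**2).sum(1),rcond=None)[0]
    return s[:2],np.sqrt(s[2]+s[0]**2+s[1]**2)
HUE={'red':(0,6),'yellow':(18,30),'green':(55,90),'blue':(100,125)}
def measure(p,verbose=True):
    W=cloud(p); hsv=cv2.cvtColor(p['color'],cv2.COLOR_RGB2HSV); out={}
    for t in ['lid_red','lid_blue','lid_yellow','lid_green','jar_red','jar_blue','jar_yellow','jar_green','mug','bowl']:
        for det in finder.pinpoint(p,t):
            u,v=np.round(det['position']).astype(int)
            if not(0<=u<512 and 0<=v<384): continue
            win=np.zeros(W.shape[:2],bool); win[max(0,v-26):v+27,max(0,u-26):u+27]=True
            col=t.split('_')[-1]; z=W[...,2]
            if col in HUE:
                lo,hi=HUE[col]; H=hsv[...,0].astype(int); 
                m=(((H>=lo)&(H<=hi))|((col=='red')&(H>174)))&(hsv[...,1]>110)&win
                n,lab,st,cen=cv2.connectedComponentsWithStats(m.astype(np.uint8))
                if n<2: continue
                k=1+np.argmax(st[1:,4]); 
                if st[k,4]<60: continue
                m=lab==k
                mm=cv2.morphologyEx(m.astype(np.uint8),cv2.MORPH_CLOSE,np.ones((5,5)))>0
            else: m=mm=win&(z>.03)
            ys,xs=np.nonzero(m)
            r={'px':(xs.mean().round(1),ys.mean().round(1)),'p':round(det['p'],2),'n':len(xs)}
            zz=z[m]; r['z']=np.round(np.nanpercentile(zz,[5,50,95]),4)
            if t[:3]=='lid':
                d=W[m&(abs(z-np.nanmedian(zz))<.006)][:,:2]
                c0,rad=cv2.minEnclosingCircle(d.astype(np.float32))
                bb=win&(z>np.nanmedian(zz)+.014)&(np.hypot(W[...,0]-c0[0],W[...,1]-c0[1])<.035)
                b=W[bb]; 
                r['c']=np.round(c0,4); r['rad']=round(rad,4)
                if len(b)>5:
                    bx=b[:,:2]-b[:,:2].mean(0); w=np.linalg.svd(bx,full_matrices=False)[2][0]
                    r['yaw']=round(np.degrees(np.arctan2(w[1],w[0]))%180,1); r['bar']=np.round(np.r_[b[:,:2].mean(0),np.median(b[:,2])],4); r['nb']=len(b)
            else:
                top=win&(z>np.nanpercentile(zz,95)-.006)&(cv2.dilate(mm.astype(np.uint8),np.ones((3,3)))>0)
                d=W[top][:,:2]; r['c'],r['rad']=[np.round(x,4) for x in circ(d)]
                r['zt']=np.round(np.median(z[top]),4); r['minc']=np.round(cv2.minEnclosingCircle(d.astype(np.float32))[0],4)
            out.setdefault(t,[]).append(r)
            if verbose: print(t,{k:(v.tolist() if hasattr(v,'tolist') else v) for k,v in r.items() if k!='px'},[float(x) for x in r['px']])
    return out
E
python3 - <<'E'
from h import *
for n in ('top','side'):
    print(n); p=viewer.camera(n); measure(p)
    W=cloud(p); 
    for u,v in ([(240,155),(150,160),(200,280),(350,220)] if n=='top' else [(240,210),(300,220),(150,200),(220,300)]): print((u,v),np.round(W[v,u],4))
E
```

```text
top
lid_red {'p': 0.92, 'n': 556, 'z': [0.0088, 0.013, 0.0166], 'c': [0.4321, -0.1582], 'rad': 0.0455, 'yaw': 69.6, 'bar': [0.4305, -0.1578, 0.0347], 'nb': 53} [259.4, 184.9]
lid_blue {'p': 0.73, 'n': 496, 'z': [0.0097, 0.0131, 0.0167], 'c': [0.4422, -0.3377], 'rad': 0.0441, 'yaw': 127.6, 'bar': [0.4401, -0.3365, 0.034], 'nb': 55} [314.9, 180.4]
lid_yellow {'p': 0.87, 'n': 551, 'z': [0.0089, 0.0128, 0.0175], 'c': [0.6155, 0.166], 'rad': 0.0459, 'yaw': 100.3, 'bar': [0.6135, 0.1654, 0.034], 'nb': 57} [158.3, 131.4]
jar_red {'p': 0.95, 'n': 216, 'z': [0.0121, 0.0443, 0.0527], 'c': [0.6245, 0.3251], 'rad': 0.0397, 'zt': 0.0493, 'minc': [0.6247, 0.3253]} [102.2, 124.2]
jar_yellow {'p': 0.76, 'n': 150, 'z': [0.004, 0.0486, 0.0527], 'c': [0.4531, 0.0185], 'rad': 0.0397, 'zt': 0.05, 'minc': [0.453, 0.0187]} [202.8, 178.1]
mug {'p': 0.57, 'n': 197, 'z': [0.0338, 0.0541, 0.0623], 'c': [0.6163, -0.0045], 'rad': 0.0299, 'zt': 0.06, 'minc': [0.6198, -0.0032]} [208.3, 124.8]
bowl {'p': 0.83, 'n': 190, 'z': [0.0319, 0.0398, 0.0448], 'c': [0.6268, -0.1659], 'rad': 0.0419, 'zt': 0.0416, 'minc': [0.6
[... 1065 characters left out ...]
], 'c': [0.4323, 0.1376], 'rad': 0.0395, 'zt': 0.0467, 'minc': [0.4329, 0.1361]} [222.3, 153.9]
jar_yellow {'p': 0.62, 'n': 316, 'z': [0.0047, 0.0289, 0.0496], 'c': [0.4549, 0.0139], 'rad': 0.0396, 'zt': 0.0483, 'minc': [0.4538, 0.015]} [238.8, 170.1]
mug {'p': 0.71, 'n': 282, 'z': [0.0309, 0.0424, 0.0591], 'c': [0.6205, -0.008], 'rad': 0.0308, 'zt': 0.057, 'minc': [0.6283, -0.0065]} [283.5, 164.2]
bowl {'p': 0.63, 'n': 164, 'z': [0.0307, 0.0364, 0.0447], 'c': [0.6242, -0.153], 'rad': 0.048, 'zt': 0.0421, 'minc': [0.6184, -0.1273]} [300.8, 186.8]
(240, 210) [ 0.3779 -0.1565 -0.0031]
(300, 220) [ 0.5601 -0.3018 -0.0032]
(150, 200) [ 0.0675 -0.0875  0.1403]
(220, 300) [ 0.1595 -0.4799  0.0005]
```

```bash
cat >> h.py <<'E'
WIN={'lid_red':(260,185),'lid_blue':(316,180),'lid_yellow':(159,131),'lid_green':(307,127),'jar_red':(104,126),'jar_green':(112,183),'jar_blue':(165,187),'jar_yellow':(203,178)}
def known(p,names):
    """colour + height window in the top picture: disc/rim centre by circle fit of outline, bar centre and yaw"""
    W=cloud(p); hsv=cv2.cvtColor(p['color'],cv2.COLOR_RGB2HSV); z=W[...,2]; out={}
    for t in names:
        u,v=WIN[t]; col=t.split('_')[1]; lo,hi=HUE[col]; H=hsv[...,0].astype(int)
        w=np.zeros(z.shape,bool); w[v-24:v+25,u-24:u+25]=True
        if t[:3]=='lid':
            m=w&(((H>=lo-5)&(H<=hi+5))|((col=='red')&(H>172)))&(hsv[...,1]>80)
            n,lab,st,_=cv2.connectedComponentsWithStats(m.astype(np.uint8)); k=1+np.argmax(st[1:,4])
            cnt=max(cv2.findContours((lab==k).astype(np.uint8),cv2.RETR_EXTERNAL,cv2.CHAIN_APPROX_NONE)[0],key=len)[:,0]
            zt=np.nanmedian(z[lab==k])
            c,r=circ(W[cnt[:,1],cnt[:,0]][:,:2])
            b=W[w&(z>zt+.014)&(np.hypot(W[...,0]-c[0],W[...,1]-c[1])<.035)]
            bx=b[:,:2]-b[:,:2].mean(0); d=np.linalg.svd(bx,full_matrices=False)[2][0]
            print(t,'disc',c.round(4),'r',r.round(4),'z',zt.round(4),'bar',b.mean(0).round(4),'yaw',round(np.degrees(np.arctan2(d[1],d[0]))%180,1),'len',np.ptp(bx@d).round(3))
        else:
            s=W[w&(z>.043)&(z<.06)][:,:2]; c,r=circ(s)
            for _ in range(3):
                e=abs(np.hypot(*(s-c).T)-.04)<.008; c,r=circ(s[e])
            print(t,'rim',c.round(4),'r',r.round(4),'n',len(s))
def plan(x,y,z,psi=None):
    o=bot.get_obs(); P=o['ee_pos']; Rm=R.from_euler('xyz',o['tcp_rot'],degrees=True); y0=o['tcp_rot'][2]
    if psi is None: psi=y0
    psi=y0+(psi-y0+90)%180-90
    Rt=R.from_euler('xyz',[180,0,psi],degrees=True); d=(np.array([x,y,z])-P)*100
    print('t',round(o['time'],2),'psi',round(y0,1),'->',round(psi,1),'twist first',(Rm.inv()*Rt).as_rotvec().round(3),'then shift cm',Rt.inv().apply(d).round(2),'or shift before twist',Rm.inv().apply(d).round(2))
E
python3 - <<'E'
from h import *
p=viewer.camera('top'); known(p,WIN); plan(.614,.1655,.12,100.3)
E
```

```text
lid_red disc [ 0.433  -0.1582] r 0.0444 z 0.0129 bar [ 0.4305 -0.1581  0.035 ] yaw 70.2 len 0.043
lid_blue disc [ 0.4426 -0.3375] r 0.0439 z 0.0129 bar [ 0.4405 -0.3368  0.0349] yaw 127.8 len 0.042
 ** On entry to DLASCL parameter number  4 had an illegal value
 ** On entry to DLASCL parameter number  4 had an illegal valueTraceback (most recent call last):
  File "<stdin>", line 2, in <module>
  File "h.py", line 65, in known
    c,r=circ(W[cnt[:,1],cnt[:,0]][:,:2])
        ~~~~^^^^^^^^^^^^^^^^^^^^^^^^^^^^
  File "h.py", line 13, in circ
    A=np.c_[2*xy,np.ones(len(xy))]; s=np.linalg.lstsq(A,(xy**2).sum(1),rcond=None)[0]
                                      ~~~~~~~~~~~~~~~^^^^^^^^^^^^^^^^^^^^^^^^^^^^^
    x, resids, rank, s = _umath_linalg.lstsq(a, b, rcond,
                         ~~~~~~~~~~~~~~~~~~~^^^^^^^^^^^^^
                                             signature=signature)
                                             ^^^^^^^^^^^^^^^^^^^^
    raise LinAlgError("SVD did not converge in Linear Least Squares")
numpy.linalg.LinAlgError: SVD did not converge in Linear Least Squares
```

```bash
sed -i 's/^def circ(xy):/def circ(xy):\n    xy=xy[~np.isnan(xy).any(1)]/' h.py
python3 - <<'E'
from h import *
p=viewer.camera('top'); known(p,WIN); plan(.614,.1655,.12,100.3)
a=p['color'][90:290,50:450][:,:,::-1].copy(); 
cv2.imwrite('pics/close.png',cv2.resize(p['color'][100:215,75:355][:,:,::-1],(800,329),interpolation=cv2.INTER_CUBIC))
E
```

```text
lid_red disc [ 0.4331 -0.1582] r 0.0445 z 0.0131 bar [ 0.4304 -0.158   0.0351] yaw 69.9 len 0.043
lid_blue disc [ 0.4427 -0.3377] r 0.044 z 0.013 bar [ 0.44   -0.3364  0.0345] yaw 127.6 len 0.045
lid_yellow disc [0.6167 0.1664] r 0.0459 z 0.0129 bar [0.6131 0.1655 0.0341] yaw 100.3 len 0.043
lid_green disc [ 0.6164 -0.317 ] r 0.0416 z 0.013 bar [ 0.6134 -0.3166  0.0339] yaw 45.8 len 0.044
jar_red rim [0.6244 0.325 ] r 0.0398 n 144
jar_green rim [0.4471 0.3086] r 0.0398 n 146
jar_blue rim [0.4306 0.1415] r 0.0397 n 130
jar_yellow rim [0.4531 0.0184] r 0.0397 n 115
t 2.3 psi 154.6 -> 100.3 twist first [-0.     0.     0.948] then shift cm [-39.38  31.3   10.02] or shift before twist [-48.39 -13.74  10.02]
```

View pics/close.png

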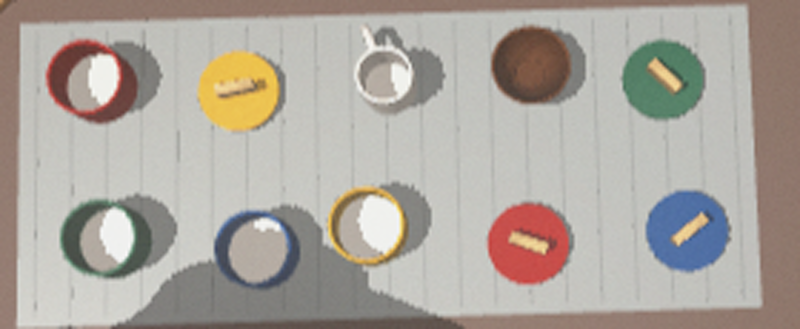

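The close crop confirms the choice: four lids on the mat with wooden bars, four open jars, and the look-alikes outside the mat. I'll start with yellow: turn, then approach.

Emit:
move_arm(offset=[[0,0,0],[0,0,0],[0,0,0],[0,0,0],[0,0,0]], twist=[[0,0,0.15],[0,0,0.15],[0,0,0.15],[0,0,0.15],[0,0,0.15]], grip=[0.5,0.5,0.5,0.5,0.5], force=40)

```text
time: 2.8
ee_pos: [0.2357, 0.497, 0.2202]
tcp_rot: [180.0, -0.0, 111.3]
wrist_force: [-0.2, -0.7, -0.4]
opening: 0.043
grasp_force: 0.0
```

Emit:
move_arm(offset=[[0,0,0],[0,0,0],[-3.3,2.6,0],[-3.3,2.6,0],[-3.3,2.6,0]], twist=[[0,0,0.15],[0,0,0.05],[0,0,0],[0,0,0],[0,0,0]], grip=[0.5,0.5,0.5,0.5,0.5])

```text
time: 3.3
ee_pos: [0.3306, 0.4124, 0.2202]
tcp_rot: [180.0, -0.0, 100.3]
wrist_force: [-0.2, -0.1, -0.0]
opening: 0.0426
grasp_force: 0.0
```

Emit:
move_arm(offset=[[-3.3,2.6,0.8],[-3.3,2.6,0.8],[-3.3,2.6,0.8],[-3.3,2.6,0.8],[-3.3,2.6,0.8]], twist=[[0,0,0],[0,0,0],[0,0,0],[0,0,0],[0,0,0]], grip=[0.5,0.5,0.5,0.5,0.5])

```text
time: 3.8
ee_pos: [0.4882, 0.2726, 0.18]
tcp_rot: [180.0, -0.0, 100.2]
wrist_force: [1.2, 1.0, -0.0]
opening: 0.0425
grasp_force: 0.0
```

Emit:
move_arm(offset=[[-3.3,2.6,0.8],[-3.3,2.6,0.8],[-3.3,2.6,0.8],[-3.3,2.6,0.8],[0,0,0]], twist=[[0,0,0],[0,0,0],[0,0,0],[0,0,0],[0,0,0]], grip=[0.5,0.5,0.5,0.5,0.5])

```text
time: 4.3
ee_pos: [0.615, 0.1588, 0.1457]
tcp_rot: [-179.9, 0.1, 100.0]
wrist_force: [-0.6, -0.1, -0.3]
opening: 0.0426
grasp_force: 0.0
```

Run:
```python
from h import *
print(bot.get_obs()['q'].round(1),bot.get_obs()['opening']); plan(.614,.1655,.038,100.3)
```

```text
[14.5 16.1 14.6 88.6 -0.1 94.5] 0.04255008213551862
t 4.3 psi 100.0 -> 100.3 twist first [-0.002  0.001 -0.006] then shift cm [ 0.67  0.02 10.77] or shift before twist [ 0.69  0.04 10.77]
```

Emit:
move_arm(offset=[[0.7,0,3.5],[0,0,3.5],[0,0,2.5],[0,0,1.2],[0,0,0]], twist=[[0,0,0],[0,0,0],[0,0,0],[0,0,0],[0,0,0]], grip=[0.5,0.5,0.5,0.5,0.5])

```text
time: 4.8
ee_pos: [0.6105, 0.1694, 0.0398]
tcp_rot: [-179.8, 0.0, 100.2]
wrist_force: [-0.7, -0.7, 0.0]
opening: 0.0425
grasp_force: 0.0
```

Emit:
move_arm(offset=[[0,0,0],[0,0,0],[0,0,0],[0,0,0]], twist=[[0,0,0],[0,0,0],[0,0,0],[0,0,0]], grip=[0,0,0,0])

```text
time: 5.2
ee_pos: [0.612, 0.1695, 0.0421]
tcp_rot: [179.9, -0.0, 100.2]
wrist_force: [0.0, 0.6, -0.1]
opening: -0.0002
grasp_force: 0.0
```

Run:
```python
from h import *
print(bot.get_obs()['ee_pos'],bot.get_obs()['opening'])
p=viewer.camera('side'); a=p['color'][90:190,200:330][:,:,::-1]
q=viewer.camera('top'); b=q['color'][90:190,105:235][:,:,::-1]
cv2.imwrite('pics/miss.png',cv2.resize(np.hstack([a,b]),(780,300),interpolation=cv2.INTER_CUBIC))
```

```text
[0.61204969 0.169475   0.04214228] -0.00022886565178863034
```

View pics/miss.png

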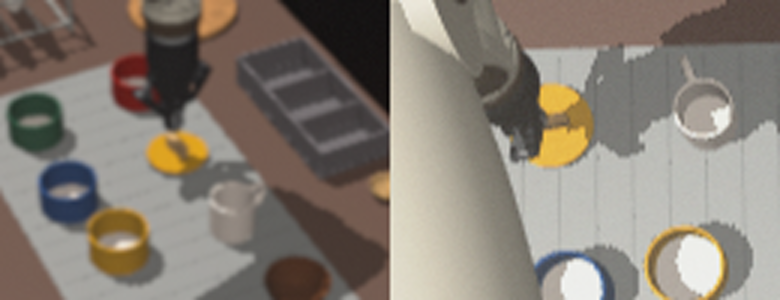

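Run:
```python
from h import *
for n in('side','top'):
    p=viewer.camera(n); W=cloud(p); 
    print(n)
    for zz in np.arange(.02,.2,.01):
        m=(abs(W[...,2]-zz)<.005)&(np.hypot(W[...,0]-.612,W[...,1]-.169)<.08)
        if m.sum()>3:
            s=W[m]; v,u=np.nonzero(m); print(zz.round(3),m.sum(),s.min(0)[:2].round(3),s.max(0)[:2].round(3),'px',u.mean().round(),v.mean().round(), p['color'][m].mean(0).round())
save(p,'topm.png')
p=viewer.camera('side');cv2.imwrite('pics/s2.png',cv2.resize(p['color'][60:170,210:310][:,:,::-1],(545,600),interpolation=cv2.INTER_CUBIC))
```

```text
side
0.02 44 [0.57  0.111] [0.652 0.196] px 258.0 141.0 [174. 131.  50.]
0.03 17 [0.608 0.136] [0.624 0.176] px 260.0 138.0 [140. 109.  66.]
0.04 8 [0.607 0.145] [0.618 0.176] px 258.0 136.0 [173. 136.  86.]
0.06 8 [0.601 0.151] [0.629 0.168] px 258.0 133.0 [128. 112.  88.]
0.07 9 [0.597 0.151] [0.625 0.169] px 258.0 131.0 [91. 86. 80.]
0.08 12 [0.597 0.151] [0.628 0.167] px 259.0 130.0 [85. 84. 82.]
0.09 10 [0.597 0.152] [0.625 0.161] px 258.0 128.0 [70. 69. 68.]
0.1 26 [0.585 0.146] [0.646 0.181] px 258.0 126.0 [58. 56. 55.]
0.11 31 [0.573 0.145] [0.653 0.187] px 259.0 124.0 [52. 48. 46.]
0.12 25 [0.568 0.143] [0.662 0.178] px 259.0 122.0 [46. 40. 39.]
0.13 32 [0.558 0.141] [0.669 0.171] px 260.0 120.0 [47. 40. 38.]
0.14 53 [0.549 0.14 ] [0.672 0.188] px 257.0 119.0 [51. 44. 43.]
0.15 48 [0.55  0.143] [0.666 0.18 ] px 257.0 117.0 [51. 47. 47.]
0.16 34 [0.563 0.142] [0.649 0.169] px 256.0 116.0 [44. 40. 40.]
0.17 12 [0.573 0.14 ] [0.595 0.166] px 252.0 116.0 [38. 35. 34.]
0.18 17 [0.576 0.128] [0.64  0.163] px 256.0 113.0 [37. 34. 34.]
0.19 33 [0.573 0.127] [0.64  0.169] px 257.0 11
[... 370 characters left out ...]
 0.156] [0.617 0.16 ] px 155.0 128.0 [81. 77. 72.]
0.1 8 [0.582 0.152] [0.618 0.167] px 153.0 131.0 [80. 73. 62.]
0.11 17 [0.575 0.151] [0.597 0.167] px 153.0 133.0 [78. 73. 65.]
0.12 11 [0.572 0.15 ] [0.602 0.157] px 154.0 132.0 [64. 61. 57.]
0.13 9 [0.561 0.149] [0.605 0.156] px 153.0 133.0 [72. 66. 60.]
0.14 35 [0.548 0.146] [0.594 0.173] px 150.0 139.0 [95. 89. 80.]
0.15 41 [0.549 0.146] [0.594 0.17 ] px 149.0 138.0 [101.  99.  96.]
0.16 17 [0.564 0.152] [0.582 0.17 ] px 147.0 134.0 [93. 90. 86.]
0.17 15 [0.567 0.151] [0.578 0.171] px 146.0 133.0 [79. 77. 73.]
0.18 11 [0.572 0.134] [0.599 0.173] px 146.0 130.0 [89. 84. 77.]
0.19 32 [0.572 0.131] [0.627 0.175] px 149.0 125.0 [71. 67. 62.]
```

View pics/s2.png

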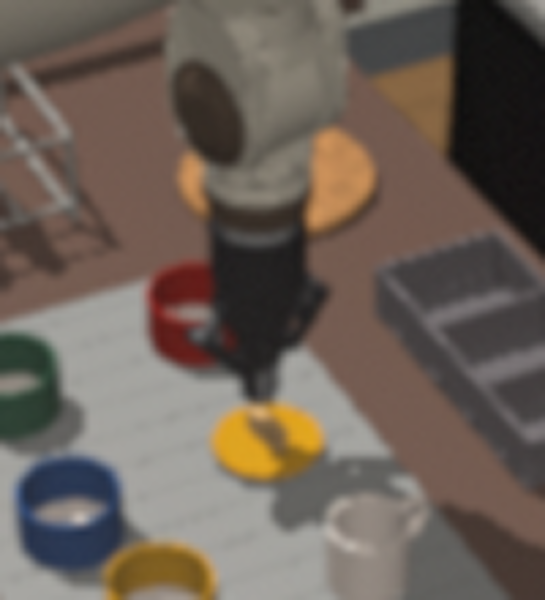

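The fingers closed above the bar. The side view puts the tips at z≈0.055, above the bar top, so they are higher than the frame description implies. I'll open and go down in small, force-checked steps.

Emit:
move_arm(offset=[[0,0,0],[0,0,0],[0,0,0.5],[0,0,0.5],[0,0,0]], twist=[[0,0,0],[0,0,0],[0,0,0],[0,0,0],[0,0,0]], grip=[0.5,0.5,0.5,0.5,0.5])

```text
time: 5.95
ee_pos: [0.611, 0.1692, 0.0299]
tcp_rot: [-179.9, 0.0, 100.2]
wrist_force: [0.6, 1.1, -0.1]
opening: 0.0427
grasp_force: 0.0
```

Run:
```python
from h import *
o=bot.get_obs(); print(o['ee_pos'],o['wrist_force'],o['q'])
p=viewer.camera('side');cv2.imwrite('pics/s3.png',cv2.resize(p['color'][110:160,235:285][:,:,::-1],(500,500),interpolation=cv2.INTER_CUBIC))
W=cloud(p)
for v in range(116,146,2): print(v,[f"{W[v,u,2]:.3f}" for u in range(250,270,2)])
```

```text
[0.61098457 0.16918243 0.02991168] [ 0.55381179  1.10504507 -0.09778407] [1.54768374e+01 1.69933100e+01 2.88526951e+00 7.59900930e+01
 1.37564008e-03 9.52762779e+01]
116 ['0.162', '0.168', '0.171', '0.172', '0.173', '0.174', '0.173', '0.140', '0.119', '0.132']
118 ['0.153', '0.160', '0.154', '0.147', '0.143', '0.143', '0.139', '0.136', '0.108', '0.121']
120 ['0.149', '0.148', '0.150', '0.145', '0.137', '0.126', '0.136', '0.125', '0.097', '0.108']
122 ['0.112', '0.132', '0.136', '0.137', '0.130', '0.120', '0.115', '0.114', '0.093', '0.096']
124 ['0.104', '0.111', '0.118', '0.125', '-0.005', '-0.006', '0.096', '0.097', '0.086', '0.085']
126 ['0.109', '0.109', '0.115', '0.111', '0.000', '0.074', '0.083', '0.091', '0.003', '0.002']
128 ['0.118', '0.091', '0.097', '-0.001', '0.004', '0.066', '0.076', '0.086', '-0.004', '-0.004']
130 ['0.104', '0.092', '0.093', '0.007', '0.004', '0.052', '0.065', '0.064', '0.005', '0.005']
132 ['0.091', '0.085', '0.080', '-0.002', '-0.001', '-0.006', '0.049', '0.056', '-0.003', '-0.002']
134 ['0.005', '0.069', '0.068', '0.000', '0.014', '0.012', '-0.007', '0.003', '-0.000', '0.000']
136 ['0.004', '0.056', '0.059', '0.029', '0.039', '0.011', '0.012', '0.006', '0.014', '0.009']
138 ['0.014', '0.012', '0.052', '0.019', '0.034', '0.032', '0.040', '0.014', '0.014', '0.007']
140 ['0.014', '0.013', '0.016', '0.011', '0.019', '0.030', '0.037', '0.015', '0.014', '0.011']
142 ['0.007', '0.011', '0.009', '0.013', '0.018', '0.016', '0.018', '0.011', '0.012', '0.012']
144 ['0.010', '0.012', '0.012', '0.005', '0.017', '0.016', '0.011', '0.011', '0.010', '0.004']
```

View pics/s3.png

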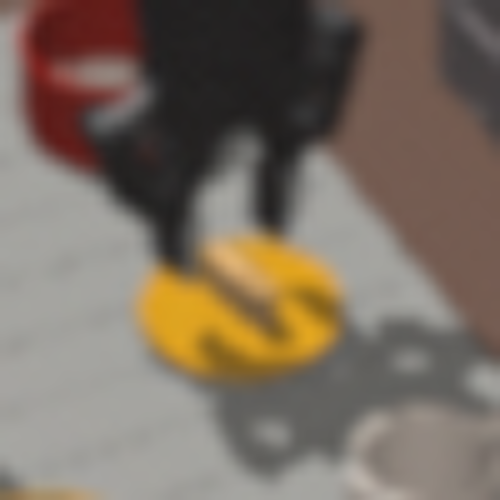

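Tips are at about z=0.05 with the TCP reading 0.030, so they sit roughly 35 mm higher than stated. The fingers do straddle the bar. I'll lower in stages and watch the force.

Emit:
move_arm(offset=[[0,0,0.6],[0,0,0.6],[0,0,0.5],[0,0,0],[0,0,0]], twist=[[0,0,0],[0,0,0],[0,0,0],[0,0,0],[0,0,0]], grip=[0.5,0.5,0.5,0.5,0.5])

```text
time: 6.5
ee_pos: [0.6115, 0.1693, 0.014]
tcp_rot: [-180.0, 0.0, 100.2]
wrist_force: [-0.7, 0.6, 0.4]
opening: 0.0425
grasp_force: 0.0
```

Run:
```python
from h import *
o=bot.get_obs(); print(o['ee_pos'],o['wrist_force'])
p=viewer.camera('side'); W=cloud(p)
for v in range(124,148,2): print(v,[f"{W[v,u,2]:.3f}" for u in range(248,270,2)])
print(W[134:142,250:256].round(3)[...,:2].tolist())
```

```text
[0.61148034 0.16929573 0.01398523] [-0.68257396  0.59619192  0.40889745]
124 ['0.133', '0.131', '0.129', '0.124', '0.120', '0.122', '0.108', '0.105', '0.100', '0.082', '0.090']
126 ['0.127', '0.097', '0.100', '0.112', '0.117', '0.104', '0.075', '0.093', '0.092', '0.074', '0.082']
128 ['0.119', '-0.004', '0.092', '0.097', '0.107', '0.002', '-0.004', '0.071', '0.076', '0.006', '-0.004']
130 ['0.108', '0.080', '0.075', '0.093', '0.087', '0.004', '-0.007', '0.056', '0.065', '-0.001', '-0.004']
132 ['0.095', '0.094', '0.080', '0.080', '-0.000', '0.005', '-0.002', '0.053', '0.060', '0.004', '0.002']
134 ['0.077', '0.075', '0.069', '0.076', '0.001', '0.014', '0.018', '0.035', '0.049', '-0.000', '-0.001']
136 ['0.001', '0.000', '0.057', '0.058', '0.030', '0.034', '0.013', '0.027', '0.032', '0.016', '-0.005']
138 ['0.003', '0.008', '0.045', '0.052', '0.016', '0.030', '0.031', '0.032', '0.011', '0.008', '0.017']
140 ['0.001', '0.009', '0.029', '0.037', '0.005', '0.019', '0.029', '0.028', '0.016', '0.012', '0.011']
142 ['0.006', '0.015', '0.015', '0.016', '0.015', '0.008', '0.016', '0.023', '0.
[... 301 characters left out ...]
583, 0.143], [0.624, 0.218]], [[0.567, 0.149], [0.579, 0.164], [0.579, 0.155], [0.578, 0.142], [0.588, 0.153], [0.592, 0.152]], [[0.6, 0.221], [0.577, 0.162], [0.58, 0.156], [0.584, 0.154], [0.587, 0.15], [0.596, 0.16]], [[0.6, 0.221], [0.577, 0.16], [0.579, 0.154], [0.583, 0.153], [0.588, 0.154], [0.596, 0.161]], [[0.59, 0.2], [0.578, 0.164], [0.58, 0.157], [0.584, 0.156], [0.584, 0.145], [0.592, 0.152]], [[0.584, 0.187], [0.58, 0.167], [0.573, 0.143], [0.583, 0.154], [0.589, 0.156], [0.59, 0.149]], [[0.584, 0.187], [0.584, 0.178], [0.582, 0.162], [0.583, 0.153], [0.586, 0.15], [0.592, 0.152]], [[0.579, 0.176], [0.583, 0.175], [0.589, 0.177], [0.589, 0.167], [0.584, 0.145], [0.596, 0.162]]]
```

Emit:
move_arm(offset=[[0,0,0.5],[0,0,0],[0,0,0],[0,0,0],[0,0,0]], twist=[[0,0,0],[0,0,0],[0,0,0],[0,0,0],[0,0,0]], grip=[0.5,0,0,0,0])

```text
time: 7.05
ee_pos: [0.6117, 0.1693, 0.0093]
tcp_rot: [180.0, -0.0, 100.2]
wrist_force: [1.1, 0.4, 0.3]
opening: 0.0107
grasp_force: 40.3
```

Gripped (10.7 mm, 40 N). Lift and carry to the yellow jar.

Emit:
move_arm(offset=[[0,0,-3],[0,0,-4],[0,0,-3],[-1.9,-3.1,0],[-1.9,-3.1,0]], twist=[[0,0,0],[0,0,0],[0,0,0],[0,0,0],[0,0,0]], grip=[0,0,0,0,0])

```text
time: 7.55
ee_pos: [0.5574, 0.1209, 0.1099]
tcp_rot: [179.9, -0.0, 100.3]
wrist_force: [-0.1, 0.1, -1.3]
opening: 0.0109
grasp_force: 40.1
```

Emit:
move_arm(offset=[[-2,-3.1,0],[-2,-3.1,0],[-2,-3.1,0],[-1.9,-3,0],[0,0,0]], twist=[[0,0,0],[0,0,0],[0,0,0],[0,0,0],[0,0,0]], grip=[0,0,0,0,0])

```text
time: 8.05
ee_pos: [0.4478, 0.0195, 0.1095]
tcp_rot: [-180.0, 0.0, 100.1]
wrist_force: [2.0, -0.4, -1.0]
opening: 0.0111
grasp_force: 40.2
```

Emit:
move_arm(offset=[[0,0,0],[0,0,0]], twist=[[0,0,0],[0,0,0]], grip=[0,0])

```text
time: 8.25
ee_pos: [0.4507, 0.0217, 0.1093]
tcp_rot: [180.0, -0.0, 100.2]
wrist_force: [0.4, 1.0, -1.4]
opening: 0.0107
grasp_force: 40.2
```

```bash
cat >> h.py <<'E'
def held(col,lo=.06,hi=.16):
    o=bot.get_obs(); P=o['ee_pos']; print('t',round(o['time'],2),'ee',P.round(4),'psi',round(o['tcp_rot'][2],1))
    for n in('side','top'):
        p=viewer.camera(n); W=cloud(p); hsv=cv2.cvtColor(p['color'],cv2.COLOR_RGB2HSV); H=hsv[...,0].astype(int); a,b=HUE[col]
        m=(((H>=a-5)&(H<=b+5))|((col=='red')&(H>172)))&(hsv[...,1]>80)&(np.hypot(W[...,0]-P[0],W[...,1]-P[1])<.08)
        for nm,l,h,r0 in(('lid',lo,hi,.046),('rim',.043,.058,.040)):
            s=W[m&(W[...,2]>l)&(W[...,2]<h)]
            if len(s)<25: print(n,nm,'few',len(s)); continue
            if nm=='lid': s=s[abs(s[:,2]-np.median(s[:,2]))<.008]; q=cv2.convexHull(s[:,:2].astype(np.float32))[:,0]
            else: q=s[:,:2]
            c,r=circ(q); e,_=cv2.minEnclosingCircle(q.astype(np.float32))
            A=np.c_[s[:,:2]-s[:,:2].mean(0),np.ones(len(s))]; k=np.linalg.lstsq(A,s[:,2],rcond=None)[0]
            print(n,nm,'n',len(s),'fit',c.round(4),r.round(4),'enc',np.round(e,4),'z',np.median(s[:,2]).round(4),'slope',k[:2].round(2))
    return p
E
python3 - <<'E'
from h import *
held('yellow')
p=viewer.camera('side');cv2.imwrite('pics/s4.png',cv2.resize(p['color'][110:210,190:290][:,:,::-1],(500,500),interpolation=cv2.INTER_CUBIC))
E
```

```text
t 8.25 ee [0.4507 0.0217 0.1093] psi 100.2
side lid n 212 fit [0.4496 0.0135] 0.045 enc [0.448  0.0125] z 0.1121 slope [-0.   -0.02]
side rim n 44 fit [0.4561 0.0226] 0.0442 enc [0.4487 0.0359] z 0.0466 slope [ 0. -0.]
top lid n 259 fit [0.4491 0.0108] 0.0404 enc [0.449  0.0039] z 0.1127 slope [-0.  0.]
top rim few 8
```

View pics/s4.png

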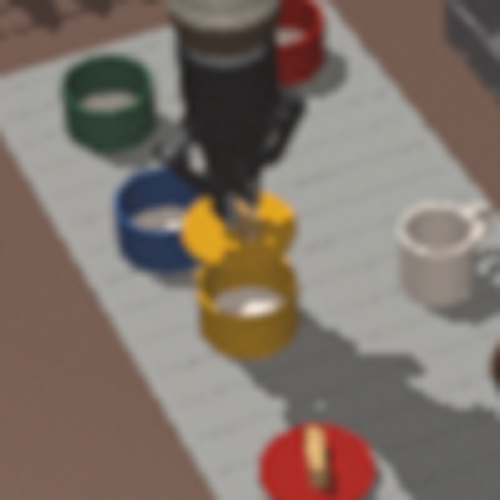

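The side crop shows the yellow lid level in the grip at crop (240,225), above the yellow jar at (248,305); disc z is 0.112, as expected after a 100 mm lift. A 3 mm correction, then lower.

Emit:
move_arm(offset=[[0,0.3,2],[0,0,2],[0,0,1],[0,0,0.5],[0,0,0]], twist=[[0,0,0],[0,0,0],[0,0,0],[0,0,0],[0,0,0]], grip=[0,0,0,0,0])

```text
time: 8.9
ee_pos: [0.453, 0.0221, 0.0539]
tcp_rot: [-180.0, -0.0, 100.2]
wrist_force: [0.4, 0.0, -0.9]
opening: 0.0109
grasp_force: 40.2
```

Emit:
move_arm(offset=[[0,0,0.2],[0,0,0],[0,0,0],[0,0,0]], twist=[[0,0,0],[0,0,0],[0,0,0],[0,0,0]], grip=[0,0,0.5,0.5])

```text
time: 9.3
ee_pos: [0.4535, 0.022, 0.0527]
tcp_rot: [179.9, 0.0, 100.2]
wrist_force: [0.0, -0.5, -0.2]
opening: 0.0391
grasp_force: 0.0
```

Emit:
move_arm(offset=[[0,0,0],[0,0,-2],[0,0,-4],[0,0,-4],[0,0,0]], twist=[[0,0,0],[0,0,0],[0,0,0],[0,0,0],[0,0,0]], grip=[0.5,0.5,0.5,0.5,0.5])

```text
time: 9.8
ee_pos: [0.4553, 0.022, 0.1577]
tcp_rot: [179.6, 0.1, 100.2]
wrist_force: [0.1, -0.5, 0.0]
opening: 0.0426
grasp_force: 0.0
```

Run:
```python
from h import *
print(bot.get_obs()['wrist_force']); held('yellow',.046,.075)
plan(.432,-.158,.12,70)
```

```text
[ 8.03985551e-02 -5.29581641e-01  4.09985026e-04]
t 9.8 ee [0.4553 0.022  0.1577] psi 100.2
side lid n 252 fit [0.4541 0.0149] 0.0463 enc [0.4557 0.0147] z 0.0539 slope [ 0.   -0.01]
side rim n 242 fit [0.4544 0.0141] 0.0351 enc [0.4557 0.0147] z 0.0534 slope [0.01 0.01]
top lid n 329 fit [0.451  0.0091] 0.0383 enc [0.4511 0.0115] z 0.0548 slope [0. 0.]
top rim n 303 fit [0.4509 0.005 ] 0.0275 enc [0.4514 0.0114] z 0.0546 slope [ 0. -0.]
t 9.9 psi 100.2 -> 70.0 twist first [ 0.002 -0.     0.527] then shift cm [-17.66   4.11   3.31] or shift before twist [-17.33  -5.34   3.3 ]
```

Yellow is seated: disc z 0.054, centred within about 2 mm and level. Next is the red lid, at ψ=70.

Emit:
move_arm(offset=[[0,0,0],[0,0,0],[0,0,0],[0,0,0],[-3.5,0.8,0]], twist=[[0,0,0.15],[0,0,0.15],[0,0,0.15],[0,0,0.077],[0,0,0]], grip=[0.5,0.5,0.5,0.5,0.5])

```text
time: 10.4
ee_pos: [0.4484, -0.012, 0.1505]
tcp_rot: [-179.9, -0.0, 70.0]
wrist_force: [0.2, -1.2, 0.2]
opening: 0.0427
grasp_force: 0.0
```

Emit:
move_arm(offset=[[-3.6,0.8,0],[-3.6,0.8,0],[-3.5,0.8,3],[-3.5,0.9,3],[0,0,0]], twist=[[0,0,0],[0,0,0],[0,0,0],[0,0,0],[0,0,0]], grip=[0.5,0.5,0.5,0.5,0.5])

```text
time: 10.9
ee_pos: [0.428, -0.1605, 0.0868]
tcp_rot: [-179.6, 0.0, 69.8]
wrist_force: [-1.0, 0.7, -0.2]
opening: 0.0426
grasp_force: 0.0
```

Emit:
move_arm(offset=[[0,0,0],[0,0,0]], twist=[[0,0,0],[0,0,0]], grip=[0.5,0.5])

```text
time: 11.1
ee_pos: [0.4313, -0.1578, 0.0924]
tcp_rot: [-180.0, -0.0, 70.0]
wrist_force: [0.0, 0.4, -0.2]
opening: 0.0427
grasp_force: 0.0
```

Run:
```python
from h import *
plan(.432,-.158,.009,70)
```

```text
t 11.1 psi 70.0 -> 70.0 twist first [-0. -0.  0.] then shift cm [0.01 0.07 8.34] or shift before twist [0.01 0.07 8.34]
```

Emit:
move_arm(offset=[[0,0.1,3],[0,0,3],[0,0,1.5],[0,0,0.8],[0,0,0]], twist=[[0,0,0],[0,0,0],[0,0,0],[0,0,0],[0,0,0]], grip=[0.5,0.5,0.5,0.5,0.5])

```text
time: 11.6
ee_pos: [0.4322, -0.1579, 0.0091]
tcp_rot: [-180.0, -0.0, 70.1]
wrist_force: [-0.1, -0.5, 0.6]
opening: 0.0426
grasp_force: 0.0
```

Emit:
move_arm(offset=[[0,0,0],[0,0,0],[0,0,0],[0,0,0],[0,0,0]], twist=[[0,0,0],[0,0,0],[0,0,0],[0,0,0],[0,0,0]], grip=[0.5,0,0,0,0])

```text
time: 12.1
ee_pos: [0.4328, -0.1589, 0.0102]
tcp_rot: [179.9, -0.0, 70.0]
wrist_force: [-0.3, 1.3, 5.4]
opening: 0.0107
grasp_force: 40.5
```

Run:
```python
from h import *
plan(.6245,.325,.13,None)
```

```text
t 12.1 psi 70.0 -> 70.0 twist first [ 0.002 -0.    -0.   ] then shift cm [ 52.03   1.46 -11.98] or shift before twist [ 52.03   1.48 -11.97]
```

Emit:
move_arm(offset=[[0,0,-3],[0,0,-4],[0,0,-4],[4,0.1,-1],[4,0.1,0]], twist=[[0,0,0],[0,0,0],[0,0,0],[0,0,0],[0,0,0]], grip=[0,0,0,0,0])

```text
time: 12.6
ee_pos: [0.4627, -0.0843, 0.1318]
tcp_rot: [179.8, -0.0, 69.8]
wrist_force: [0.6, -0.1, -2.3]
opening: 0.0107
grasp_force: 39.7
```

Emit:
move_arm(offset=[[4,0.1,0],[4,0.1,0],[4,0.1,0],[4,0.1,0],[4,0.1,0]], twist=[[0,0,0],[0,0,0],[0,0,0],[0,0,0],[0,0,0]], grip=[0,0,0,0,0])

```text
time: 13.1
ee_pos: [0.5348, 0.1036, 0.1291]
tcp_rot: [-180.0, 0.0, 70.0]
wrist_force: [0.6, -0.0, -1.6]
opening: 0.0108
grasp_force: 39.6
```

Emit:
move_arm(offset=[[4,0.1,0],[4,0.1,0],[4,0.1,0],[4,0.1,0],[4,0.2,0]], twist=[[0,0,0],[0,0,0],[0,0,0],[0,0,0],[0,0,0]], grip=[0,0,0,0,0])

```text
time: 13.6
ee_pos: [0.6087, 0.2894, 0.1289]
tcp_rot: [-180.0, 0.0, 70.0]
wrist_force: [1.0, -0.1, -1.2]
opening: 0.0109
grasp_force: 39.6
```

Emit:
move_arm(offset=[[3,0,0],[0,0,0],[0,0,0]], twist=[[0,0,0],[0,0,0],[0,0,0]], grip=[0,0,0])

```text
time: 13.9
ee_pos: [0.6185, 0.3164, 0.1282]
tcp_rot: [-179.9, 0.1, 70.1]
wrist_force: [-0.2, -0.3, -1.8]
opening: 0.0109
grasp_force: 39.6
```

Run:
```python
from h import *
held('red'); plan(.6245,.325,.13,None)
```

```text
t 13.9 ee [0.6185 0.3164 0.1282] psi 70.1
side lid n 151 fit [0.6177 0.3097] 0.0457 enc [0.6179 0.3092] z 0.1298 slope [-0.01 -0.02]
side rim n 59 fit [0.6256 0.3205] 0.0401 enc [0.6247 0.3201] z 0.0472 slope [ 0.02 -0.  ]
top lid n 424 fit [0.6154 0.314 ] 0.0437 enc [0.616  0.3137] z 0.1313 slope [-0.01 -0.  ]
top rim n 63 fit [0.6244 0.3246] 0.0397 enc [0.6213 0.3179] z 0.0486 slope [0.01 0.02]
t 14.0 psi 70.0 -> 70.0 twist first [-0.     0.001 -0.   ] then shift cm [ 1.12  0.22 -0.09] or shift before twist [ 1.12  0.22 -0.09]
```

Emit:
move_arm(offset=[[1.3,0.4,0],[0,0,2],[0,0,3],[0,0,1.5],[0,0,0.9]], twist=[[0,0,0],[0,0,0],[0,0,0],[0,0,0],[0,0,0]], grip=[0,0,0,0,0])

```text
time: 14.5
ee_pos: [0.6263, 0.3257, 0.0539]
tcp_rot: [-179.9, 0.1, 69.9]
wrist_force: [-0.5, 0.2, -1.9]
opening: 0.0108
grasp_force: 39.6
```

Emit:
move_arm(offset=[[0,0,0],[0,0,0],[0,0,0],[0,0,0],[0,0,0]], twist=[[0,0,0],[0,0,0],[0,0,0],[0,0,0],[0,0,0]], grip=[0,0,0.5,0.5,0.5])

```text
time: 15.0
ee_pos: [0.6273, 0.3272, 0.0562]
tcp_rot: [179.9, -0.1, 70.0]
wrist_force: [-0.0, 0.7, 0.3]
opening: 0.0429
grasp_force: 0.0
```

Emit:
move_arm(offset=[[0,0,-2],[0,0,-4],[0,0,-4],[0,0,0]], twist=[[0,0,0],[0,0,0],[0,0,0],[0,0,0]], grip=[0.5,0.5,0.5,0.5])

```text
time: 15.4
ee_pos: [0.6288, 0.3279, 0.1626]
tcp_rot: [179.6, -0.4, 70.0]
wrist_force: [0.0, 0.1, -0.1]
opening: 0.0427
grasp_force: 0.0
```

Run:
```python
from h import *
held('red',.046,.075)
plan(.4415,-.337,.13,127.7)
```

```text
t 15.4 ee [0.6288 0.3279 0.1626] psi 70.0
side lid n 172 fit [0.6265 0.323 ] 0.0463 enc [0.6261 0.3227] z 0.0533 slope [0.02 0.  ]
side rim n 166 fit [0.627  0.3232] 0.035 enc [0.6288 0.3212] z 0.0528 slope [0.02 0.02]
top lid n 587 fit [0.6254 0.3275] 0.0454 enc [0.6251 0.3283] z 0.0548 slope [0. 0.]
top rim n 553 fit [0.6258 0.3272] 0.034 enc [0.6251 0.3283] z 0.0546 slope [0.   0.01]
t 15.5 psi 70.0 -> 127.7 twist first [ 3.000e-03 -1.000e-03 -1.007e+00] then shift cm [-41.18 -55.35   2.67] or shift before twist [-68.79   5.22   2.54]
```

Red is seated: disc z 0.054, about 3 mm off centre and level. Next is the blue lid, at ψ=127.7.

Emit:
move_arm(offset=[[0,0,0],[0,0,0],[0,0,0],[0,0,0],[0,0,0]], twist=[[0,0,-0.15],[0,0,-0.15],[0,0,-0.15],[0,0,-0.15],[0,0,-0.15]], grip=[0.5,0.5,0.5,0.5,0.5])

```text
time: 16.0
ee_pos: [0.6264, 0.3267, 0.1533]
tcp_rot: [-179.9, 0.0, 113.3]
wrist_force: [0.3, -0.2, 0.2]
opening: 0.0424
grasp_force: 0.0
```

Emit:
move_arm(offset=[[0,0,0],[0,0,0],[-2.6,-3.5,0],[-2.6,-3.5,0],[-2.6,-3.5,0]], twist=[[0,0,-0.15],[0,0,-0.107],[0,0,0],[0,0,0],[0,0,0]], grip=[0.5,0.5,0.5,0.5,0.5])

```text
time: 16.5
ee_pos: [0.5903, 0.1997, 0.153]
tcp_rot: [-179.8, -0.0, 127.8]
wrist_force: [1.4, -1.0, 0.2]
opening: 0.043
grasp_force: 0.0
```

Emit:
move_arm(offset=[[-2.6,-3.5,0],[-2.6,-3.5,0],[-2.6,-3.5,0],[-2.6,-3.5,0],[-2.6,-3.5,0]], twist=[[0,0,0],[0,0,0],[0,0,0],[0,0,0],[0,0,0]], grip=[0.5,0.5,0.5,0.5,0.5])

```text
time: 17.0
ee_pos: [0.5312, -0.0103, 0.1537]
tcp_rot: [-179.9, -0.1, 127.7]
wrist_force: [0.2, -0.8, -0.3]
opening: 0.0426
grasp_force: 0.0
```

Emit:
move_arm(offset=[[-2.6,-3.5,0],[-2.6,-3.5,0],[-2.6,-3.5,0],[-2.6,-3.5,0],[-2.6,-3.5,0]], twist=[[0,0,0],[0,0,0],[0,0,0],[0,0,0],[0,0,0]], grip=[0.5,0.5,0.5,0.5,0.5])

```text
time: 17.5
ee_pos: [0.4723, -0.2201, 0.1538]
tcp_rot: [-180.0, -0.1, 127.7]
wrist_force: [0.0, -0.3, -0.1]
opening: 0.0429
grasp_force: 0.0
```

Emit:
move_arm(offset=[[-2.6,-3.5,0],[-2.6,-3.5,2],[-2.2,-2.9,3],[0,0,0],[0,0,0]], twist=[[0,0,0],[0,0,0],[0,0,0],[0,0,0],[0,0,0]], grip=[0.5,0.5,0.5,0.5,0.5])

```text
time: 18.0
ee_pos: [0.4393, -0.3377, 0.1033]
tcp_rot: [-180.0, -0.2, 127.6]
wrist_force: [-0.7, 0.5, 0.7]
opening: 0.0429
grasp_force: 0.0
```

Run:
```python
from h import *
plan(.4415,-.337,.010,127.7)
```

```text
t 18.0 psi 127.6 -> 127.7 twist first [-0.001 -0.004 -0.002] then shift cm [-0.08  0.21  9.33] or shift before twist [-0.11  0.22  9.33]
```

Emit:
move_arm(offset=[[0,0.1,3.5],[0,0,3],[0,0,2],[0,0,0.8],[0,0,0]], twist=[[0,0,0],[0,0,0],[0,0,0],[0,0,0],[0,0,0]], grip=[0.5,0.5,0.5,0.5,0.5])

```text
time: 18.5
ee_pos: [0.4415, -0.3361, 0.0119]
tcp_rot: [-180.0, -0.1, 127.8]
wrist_force: [0.4, -0.4, 0.9]
opening: 0.0426
grasp_force: 0.0
```

Emit:
move_arm(offset=[[0,0,0],[0,0,0],[0,0,0],[0,0,0],[0,0,0]], twist=[[0,0,0],[0,0,0],[0,0,0],[0,0,0],[0,0,0]], grip=[0.5,0,0,0,0])

```text
time: 19.0
ee_pos: [0.442, -0.3376, 0.0134]
tcp_rot: [180.0, 0.1, 127.7]
wrist_force: [0.4, 2.4, 6.5]
opening: 0.0108
grasp_force: 39.7
```

Run:
```python
from h import *
plan(.4306,.1415,.14,None)
```

```text
t 19.0 psi 127.7 -> 127.7 twist first [0.001 0.002 0.   ] then shift cm [ 38.6   28.4  -12.66] or shift before twist [ 38.58  28.41 -12.71]
```

Emit:
move_arm(offset=[[0,0,-3],[0,0,-4],[0,0,-4],[0,0,-1.7],[3.2,2.4,0]], twist=[[0,0,0],[0,0,0],[0,0,0],[0,0,0],[0,0,0]], grip=[0,0,0,0,0])

```text
time: 19.5
ee_pos: [0.4419, -0.3002, 0.1421]
tcp_rot: [179.9, 0.3, 127.5]
wrist_force: [-0.0, 1.8, -0.6]
opening: 0.0112
grasp_force: 39.5
```

Emit:
move_arm(offset=[[3.2,2.4,0],[3.2,2.4,0],[3.2,2.4,0],[3.2,2.4,0],[3.2,2.4,0]], twist=[[0,0,0],[0,0,0],[0,0,0],[0,0,0],[0,0,0]], grip=[0,0,0,0,0])

```text
time: 20.0
ee_pos: [0.4375, -0.0959, 0.1393]
tcp_rot: [180.0, 0.0, 127.7]
wrist_force: [0.4, -0.5, -1.5]
opening: 0.0105
grasp_force: 39.5
```

Emit:
move_arm(offset=[[3.2,2.4,0],[3.2,2.4,0],[3.2,2.4,0],[3.2,2.4,0],[3.2,2.4,0]], twist=[[0,0,0],[0,0,0],[0,0,0],[0,0,0],[0,0,0]], grip=[0,0,0,0,0])

```text
time: 20.5
ee_pos: [0.4347, 0.1042, 0.1394]
tcp_rot: [180.0, 0.0, 127.7]
wrist_force: [1.7, 0.0, -2.2]
opening: 0.0107
grasp_force: 39.5
```

Emit:
move_arm(offset=[[3.2,2.2,0],[0,0,0],[0,0,0]], twist=[[0,0,0],[0,0,0],[0,0,0]], grip=[0,0,0])

```text
time: 20.8
ee_pos: [0.4325, 0.1421, 0.1391]
tcp_rot: [-180.0, 0.0, 127.8]
wrist_force: [0.7, -0.5, -1.3]
opening: 0.0109
grasp_force: 39.5
```

Run:
```python
from h import *
held('blue'); plan(.4306,.1415,.14,None)
```

```text
t 20.8 ee [0.4325 0.1421 0.1391] psi 127.8
side lid n 156 fit [0.4297 0.141 ] 0.0433 enc [0.4303 0.1376] z 0.1376 slope [-0.01  0.  ]
side rim n 54 fit [0.4314 0.1373] 0.0402 enc [0.4303 0.1382] z 0.0477 slope [ 0.01 -0.  ]
top lid n 273 fit [0.4308 0.1407] 0.0438 enc [0.4302 0.1395] z 0.1386 slope [-0.   -0.01]
top rim few 18
t 20.9 psi 127.7 -> 127.7 twist first [-0.  0. -0.] then shift cm [ 0.18 -0.14 -0.08] or shift before twist [ 0.18 -0.14 -0.08]
```

Emit:
move_arm(offset=[[0,0,2],[0,0,3],[0,0,2],[0,0,1.1],[0,0,0]], twist=[[0,0,0],[0,0,0],[0,0,0],[0,0,0],[0,0,0]], grip=[0,0,0,0,0])

```text
time: 21.4
ee_pos: [0.4323, 0.1405, 0.0572]
tcp_rot: [-179.9, -0.0, 127.6]
wrist_force: [-0.3, -0.2, -1.4]
opening: 0.0107
grasp_force: 39.5
```

Emit:
move_arm(offset=[[0,0,0],[0,0,0],[0,0,0],[0,0,0],[0,0,0]], twist=[[0,0,0],[0,0,0],[0,0,0],[0,0,0],[0,0,0]], grip=[0,0,0.5,0.5,0.5])

```text
time: 21.9
ee_pos: [0.4331, 0.1416, 0.0586]
tcp_rot: [180.0, 0.0, 127.7]
wrist_force: [0.4, 0.2, 0.0]
opening: 0.0426
grasp_force: 0.0
```

Emit:
move_arm(offset=[[0,0,-2],[0,0,-4],[0,0,-4],[0,0,0]], twist=[[0,0,0],[0,0,0],[0,0,0],[0,0,0]], grip=[0.5,0.5,0.5,0.5])

```text
time: 22.3
ee_pos: [0.4348, 0.1422, 0.1637]
tcp_rot: [179.6, 0.1, 127.7]
wrist_force: [-0.1, 0.8, 0.6]
opening: 0.0426
grasp_force: 0.0
```

Run:
```python
from h import *
held('blue',.046,.075)
plan(.6145,-.3168,.14,45.8)
```

```text
t 22.3 ee [0.4348 0.1422 0.1637] psi 127.7
side lid n 183 fit [0.4325 0.1386] 0.0456 enc [0.4343 0.1384] z 0.0539 slope [-0. -0.]
side rim n 169 fit [0.4334 0.1369] 0.0355 enc [0.434  0.1388] z 0.0534 slope [0.01 0.01]
top lid n 399 fit [0.4321 0.1383] 0.0432 enc [0.4325 0.1389] z 0.0548 slope [ 0.   -0.01]
top rim n 380 fit [0.4334 0.1363] 0.0321 enc [0.4325 0.1389] z 0.0548 slope [ 0. -0.]
t 22.4 psi 127.7 -> 45.8 twist first [ 2.00e-03 -1.00e-03  1.43e+00] then shift cm [-20.24  44.95   1.91] or shift before twist [-47.35 -13.72   1.91]
```

Blue is seated: disc z 0.054 and centred. Last is the green lid, at ψ=45.8.

Emit:
move_arm(offset=[[0,0,0],[0,0,0],[0,0,0],[0,0,0],[0,0,0]], twist=[[0,0,0.15],[0,0,0.15],[0,0,0.15],[0,0,0.15],[0,0,0.15]], grip=[0.5,0.5,0.5,0.5,0.5])

```text
time: 22.9
ee_pos: [0.4322, 0.1413, 0.1567]
tcp_rot: [-179.9, 0.1, 84.4]
wrist_force: [0.1, 0.4, -0.2]
opening: 0.0428
grasp_force: 0.0
```

Emit:
move_arm(offset=[[0,0,0],[0,0,0],[0,0,0],[0,0,0],[0,0,0]], twist=[[0,0,0.15],[0,0,0.15],[0,0,0.15],[0,0,0.15],[0,0,0.08]], grip=[0.5,0.5,0.5,0.5,0.5])

```text
time: 23.4
ee_pos: [0.4322, 0.1413, 0.1567]
tcp_rot: [-179.9, 0.1, 45.4]
wrist_force: [-0.1, 0.4, 0.2]
opening: 0.0426
grasp_force: 0.0
```

Emit:
move_arm(offset=[[-1.7,3.7,0],[-1.7,3.7,0],[-1.7,3.7,0],[-1.7,3.7,0],[-1.7,3.7,0]], twist=[[0,0,0],[0,0,0],[0,0,0],[0,0,0],[0,0,0]], grip=[0.5,0.5,0.5,0.5,0.5])

```text
time: 23.9
ee_pos: [0.5058, -0.05, 0.1567]
tcp_rot: [-179.9, 0.1, 45.8]
wrist_force: [0.8, 1.1, 0.8]
opening: 0.043
grasp_force: 0.0
```

Emit:
move_arm(offset=[[-1.7,3.7,0],[-1.7,3.7,0],[-1.7,3.7,0],[-1.7,3.7,0],[-1.7,3.7,0]], twist=[[0,0,0],[0,0,0],[0,0,0],[0,0,0],[0,0,0]], grip=[0.5,0.5,0.5,0.5,0.5])

```text
time: 24.4
ee_pos: [0.5792, -0.2399, 0.1564]
tcp_rot: [-179.9, 0.0, 45.8]
wrist_force: [0.2, -0.5, 0.8]
opening: 0.0424
grasp_force: 0.0
```

Emit:
move_arm(offset=[[-1.7,3.7,1],[-1.5,4,1],[0,0,0],[0,0,0],[0,0,0]], twist=[[0,0,0],[0,0,0],[0,0,0],[0,0,0],[0,0,0]], grip=[0.5,0.5,0.5,0.5,0.5])

```text
time: 24.9
ee_pos: [0.6119, -0.3143, 0.1379]
tcp_rot: [-180.0, 0.0, 45.8]
wrist_force: [-0.3, 1.1, -0.8]
opening: 0.0429
grasp_force: 0.0
```

Run:
```python
from h import *
plan(.6145,-.3168,.0125,45.8)
```

```text
t 24.9 psi 45.8 -> 45.8 twist first [-0.001  0.    -0.   ] then shift cm [ 0.    0.37 12.54] or shift before twist [ 0.    0.38 12.54]
```

Emit:
move_arm(offset=[[0,0.3,4],[0,0,4],[0,0,2.5],[0,0,1.9],[0,0,0]], twist=[[0,0,0],[0,0,0],[0,0,0],[0,0,0],[0,0,0]], grip=[0.5,0.5,0.5,0.5,0.5])

```text
time: 25.4
ee_pos: [0.6128, -0.3151, 0.0121]
tcp_rot: [-179.8, 0.1, 45.8]
wrist_force: [-0.5, -0.2, -0.9]
opening: 0.0425
grasp_force: 0.0
```

Emit:
move_arm(offset=[[0,0,0],[0,0,0],[0,0,0],[0,0,0],[0,0,0]], twist=[[0,0,0],[0,0,0],[0,0,0],[0,0,0],[0,0,0]], grip=[0.5,0,0,0,0])

```text
time: 25.9
ee_pos: [0.6152, -0.3174, 0.0161]
tcp_rot: [179.9, -0.1, 45.8]
wrist_force: [-0.4, 1.0, 6.5]
opening: 0.0105
grasp_force: 40.4
```

Run:
```python
from h import *
plan(.4471,.3086,.14,None); print(bot.get_obs()['q'].round(1))
```

```text
t 25.9 psi 45.8 -> 45.8 twist first [ 0.002 -0.001 -0.   ] then shift cm [ 33.13 -55.71 -12.39] or shift before twist [ 33.15 -55.68 -12.49]
[-27.3  25.1  11.8  76.6   0.  106.9]
```

Emit:
move_arm(offset=[[0,0,-3],[0,0,-4],[0,0,-4],[0,0,-1.4],[2.2,-3.7,0]], twist=[[0,0,0],[0,0,0],[0,0,0],[0,0,0],[0,0,0]], grip=[0,0,0,0,0])

```text
time: 26.4
ee_pos: [0.6047, -0.2791, 0.1398]
tcp_rot: [179.7, -0.0, 45.6]
wrist_force: [0.5, 1.1, -2.0]
opening: 0.0101
grasp_force: 39.6
```

Emit:
move_arm(offset=[[2.2,-3.7,0],[2.2,-3.7,0],[2.2,-3.7,0],[2.2,-3.7,0],[2.2,-3.7,0]], twist=[[0,0,0],[0,0,0],[0,0,0],[0,0,0],[0,0,0]], grip=[0,0,0,0,0])

```text
time: 26.9
ee_pos: [0.5464, -0.0662, 0.1375]
tcp_rot: [-180.0, 0.0, 45.7]
wrist_force: [1.0, -0.0, -0.8]
opening: 0.0104
grasp_force: 39.6
```

Emit:
move_arm(offset=[[2.2,-3.7,0],[2.2,-3.7,0],[2.2,-3.7,0],[2.2,-3.7,0],[2.2,-3.7,0]], twist=[[0,0,0],[0,0,0],[0,0,0],[0,0,0],[0,0,0]], grip=[0,0,0,0,0])

```text
time: 27.4
ee_pos: [0.4906, 0.1416, 0.1377]
tcp_rot: [-180.0, 0.0, 45.8]
wrist_force: [1.0, 1.3, -1.1]
opening: 0.0104
grasp_force: 39.6
```

Emit:
move_arm(offset=[[2.2,-3.7,0],[2.2,-3.7,0],[2.2,-3.7,0],[2.2,-3.7,0],[0,0,0]], twist=[[0,0,0],[0,0,0],[0,0,0],[0,0,0],[0,0,0]], grip=[0,0,0,0,0])

```text
time: 27.9
ee_pos: [0.4452, 0.3103, 0.1372]
tcp_rot: [-179.9, 0.0, 46.0]
wrist_force: [0.8, -0.4, -1.2]
opening: 0.0107
grasp_force: 39.6
```

Emit:
move_arm(offset=[[0,0,0],[0,0,0]], twist=[[0,0,0],[0,0,0]], grip=[0,0])

```text
time: 28.1
ee_pos: [0.447, 0.3057, 0.1378]
tcp_rot: [180.0, 0.0, 45.7]
wrist_force: [0.5, -0.3, -1.5]
opening: 0.0104
grasp_force: 39.6
```

Run:
```python
from h import *
held('green'); plan(.4471,.3086,.14,None)
```

```text
t 28.1 ee [0.447  0.3057 0.1378] psi 45.7
side lid n 102 fit [0.4468 0.3057] 0.0408 enc [0.4475 0.305 ] z 0.134 slope [-0.01 -0.02]
side rim few 1
top lid n 73 fit [0.4397 0.3044] 0.037 enc [0.4376 0.3038] z 0.1349 slope [ 0.03 -0.02]
top rim few 0
t 28.2 psi 45.7 -> 45.7 twist first [0. 0. 0.] then shift cm [ 0.22 -0.24 -0.19] or shift before twist [ 0.22 -0.24 -0.19]
```

Emit:
move_arm(offset=[[0.2,-0.2,2],[0,0,3],[0,0,1.8],[0,0,1],[0,0,0]], twist=[[0,0,0],[0,0,0],[0,0,0],[0,0,0],[0,0,0]], grip=[0,0,0,0,0])

```text
time: 28.7
ee_pos: [0.447, 0.3083, 0.0597]
tcp_rot: [180.0, 0.0, 45.7]
wrist_force: [-0.3, -0.6, -0.2]
opening: 0.0101
grasp_force: 39.6
```

Emit:
move_arm(offset=[[0,0,0],[0,0,0],[0,0,0],[0,0,0],[0,0,0]], twist=[[0,0,0],[0,0,0],[0,0,0],[0,0,0],[0,0,0]], grip=[0,0,0.5,0.5,0.5])

```text
time: 29.2
ee_pos: [0.447, 0.3094, 0.0605]
tcp_rot: [180.0, -0.0, 45.8]
wrist_force: [-0.2, -0.1, -0.5]
opening: 0.0426
grasp_force: 0.0
```

Emit:
move_arm(offset=[[0,0,-2],[0,0,-4],[0,0,-4],[0,0,-4],[0,0,-2]], twist=[[0,0,0],[0,0,0],[0,0,0],[0,0,0],[0,0,0]], grip=[0.5,0.5,0.5,0.5,0.5])

```text
time: 29.7
ee_pos: [0.4474, 0.3097, 0.2242]
tcp_rot: [180.0, -0.2, 45.8]
wrist_force: [0.0, 0.5, -0.2]
opening: 0.0423
grasp_force: 0.0
```

Run:
```python
from h import *
held('green',.046,.075)
plan(.25,.497,.2,None)
p=viewer.camera('side');cv2.imwrite('pics/s5.png',cv2.resize(p['color'][80:230,180:340][:,:,::-1],(640,600),interpolation=cv2.INTER_CUBIC))
```

```text
t 29.7 ee [0.4474 0.3097 0.2242] psi 45.8
side lid n 122 fit [0.4459 0.3047] 0.043 enc [0.4469 0.3024] z 0.0539 slope [-0.01 -0.02]
side rim n 115 fit [0.445  0.3045] 0.0335 enc [0.448  0.3048] z 0.0536 slope [-0.01 -0.02]
top lid n 31 fit [0.4473 0.3157] 0.039 enc [0.4481 0.3122] z 0.0547 slope [ 0.01 -0.02]
top rim n 30 fit [0.447  0.3151] 0.0328 enc [0.4481 0.3122] z 0.0547 slope [ 0.02 -0.02]
t 29.8 psi 45.8 -> 45.8 twist first [ 0.001 -0.005 -0.   ] then shift cm [ -0.4  -27.21   2.38] or shift before twist [ -0.41 -27.22   2.35]
```

View pics/s5.png

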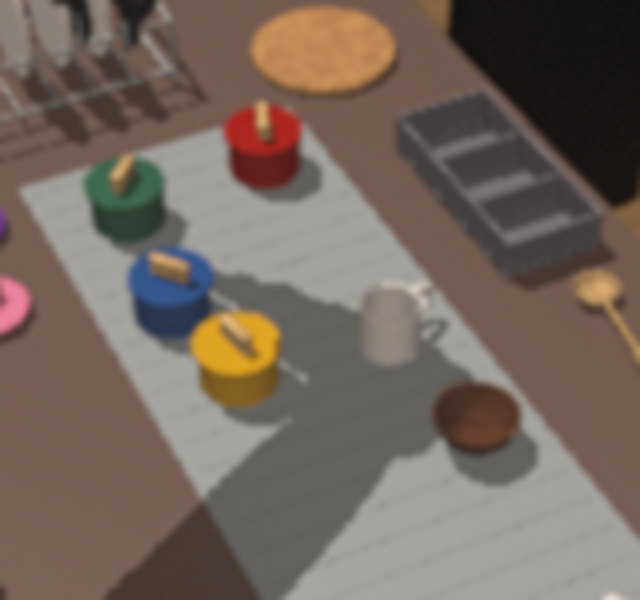

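The picture shows all four lids seated on their own jars: green (125,190), red (263,140), blue (170,285), yellow (237,350). The mug (390,325) and bowl (476,418) are standing. I'll pull the arm aside for a last top-view check of the centring.

Emit:
move_arm(offset=[[-4,2,0],[-4,2,0],[-4,2,0],[-4,2,0],[-4,2,0]], twist=[[0,0,0],[0,0,0],[0,0,0],[0,0,0],[0,0,0]], grip=[0.5,0.5,0.5,0.5,0.5])

```text
time: 30.35
ee_pos: [0.3777, 0.0948, 0.2186]
tcp_rot: [-180.0, 0.1, 45.8]
wrist_force: [1.1, 0.2, 0.1]
opening: 0.0425
grasp_force: 0.0
```

Emit:
move_arm(offset=[[-4,2,0],[-4,2,0],[-4,2,0],[0,0,0],[0,0,0]], twist=[[0,0,0],[0,0,0],[0,0,0],[0,0,0],[0,0,0]], grip=[0.5,0.5,0.5,0.5,0.5])

```text
time: 30.85
ee_pos: [0.3378, -0.0324, 0.2192]
tcp_rot: [-180.0, 0.0, 45.6]
wrist_force: [-1.5, -0.3, -0.3]
opening: 0.0423
grasp_force: 0.0
```

Run:
```python
from h import *
o=bot.get_obs(); print(o['time'],o['ee_pos'],o['wrist_force'])
J={'red':(.6244,.325),'green':(.4471,.3086),'blue':(.4306,.1415),'yellow':(.4531,.0184)}
p=viewer.camera('top'); W=cloud(p); hsv=cv2.cvtColor(p['color'],cv2.COLOR_RGB2HSV); H=hsv[...,0].astype(int)
for col,j in J.items():
    a,b=HUE[col]; m=(((H>=a-5)&(H<=b+5))|((col=='red')&(H>172)))&(hsv[...,1]>80)&(np.hypot(W[...,0]-j[0],W[...,1]-j[1])<.07)&(abs(W[...,2]-.055)<.008)
    s=W[m]
    if len(s)<30: print(col,len(s)); continue
    e,r=cv2.minEnclosingCircle(s[:,:2].astype(np.float32))
    bar=W[(np.hypot(W[...,0]-j[0],W[...,1]-j[1])<.03)&(abs(W[...,2]-.077)<.007)]
    print(col,len(s),'off mm',((np.array(e)-j)*1000).round(1),r,'z',np.median(s[:,2]).round(4),'bar',len(bar),((bar[:,:2].mean(0)-j)*1000).round(1))
```

```text
30.85 [ 0.33782186 -0.03243529  0.21920139] [-1.45955972 -0.34726186 -0.25604617]
red 586 off mm [1.1 2.4] 0.04692341387271881 z 0.0546 bar 60 [0.1 1.1]
green 2
blue 14
yellow 267 off mm [ 9.1 -1.1] 0.04393082857131958 z 0.0547 bar 26 [ 1.9 -5.7]
```

Emit:
move_arm(offset=[[-3,3,0],[-3,3,0],[-3,3,0],[-3,3,0],[-3,3,0]], twist=[[0,0,0],[0,0,0],[0,0,0],[0,0,0],[0,0,0]], grip=[0.5,0.5,0.5,0.5,0.5])

```text
time: 31.4
ee_pos: [0.342, -0.2441, 0.2194]
tcp_rot: [-180.0, -0.0, 46.0]
wrist_force: [0.9, -0.7, 0.6]
opening: 0.0428
grasp_force: 0.0
```

Emit:
move_arm(offset=[[-3,3,0],[-3,3,0],[-3,3,0],[0,0,0],[0,0,0]], twist=[[0,0,0],[0,0,0],[0,0,0],[0,0,0],[0,0,0]], grip=[0.5,0.5,0.5,0.5,0.5])

```text
time: 31.9
ee_pos: [0.3439, -0.3703, 0.2187]
tcp_rot: [-179.8, -0.0, 45.8]
wrist_force: [0.4, 0.8, 0.1]
opening: 0.0431
grasp_force: 0.0
```

Run:
```python
from h import *
J={'red':(.6244,.325),'green':(.4471,.3086),'blue':(.4306,.1415),'yellow':(.4531,.0184)}
p=viewer.camera('top'); W=cloud(p)
for col,j in J.items():
    d=np.hypot(W[...,0]-j[0],W[...,1]-j[1]); s=W[(d<.06)&(abs(W[...,2]-.055)<.008)]; bar=W[(d<.03)&(abs(W[...,2]-.077)<.007)]
    if len(s)<30: print(col,len(s)); continue
    e,r=cv2.minEnclosingCircle(s[:,:2].astype(np.float32))
    A=np.c_[s[:,:2]-j,np.ones(len(s))]; k=np.linalg.lstsq(A,s[:,2],rcond=None)[0]
    print(col,len(s),'off mm',((np.array(e)-j)*1000).round(1),round(r,4),'z',np.median(s[:,2]).round(4),'slope',k[:2].round(3),'bar',len(bar),((bar[:,:2].mean(0)-j)*1000).round(1))
for n,c in(('mug',(.6163,-.0045)),('bowl',(.6268,-.1659))):
    s=W[(np.hypot(W[...,0]-c[0],W[...,1]-c[1])<.07)&(W[...,2]>(.054 if n=='mug' else .036))]; print(n,circ(s[:,:2]),c)
cv2.imwrite('pics/fin.png',cv2.resize(p['color'][90:290,50:450][:,:,::-1],(800,400),interpolation=cv2.INTER_CUBIC))
print(bot.get_obs()['time'])
```

```text
red 599 off mm [0.8 3.2] 0.0462 z 0.0547 slope [-0.003  0.003] bar 60 [0.1 1.3]
green 626 off mm [-0.7  1.6] 0.0467 z 0.055 slope [-0.002 -0.   ] bar 65 [-1.1 -0.1]
blue 624 off mm [ 1.  -0.9] 0.0463 z 0.0549 slope [0.001 0.002] bar 63 [ 0.3 -1.3]
yellow 615 off mm [-1.2 -0.7] 0.0459 z 0.0548 slope [-0.001 -0.001] bar 61 [-1.7 -1.3]
mug (array([ 0.61852999, -0.00378985]), np.float64(0.030928547128489692)) (0.6163, -0.0045)
bowl (array([ 0.62693197, -0.16613512]), np.float64(0.04171553797881066)) (0.6268, -0.1659)
31.95
```

View pics/fin.png

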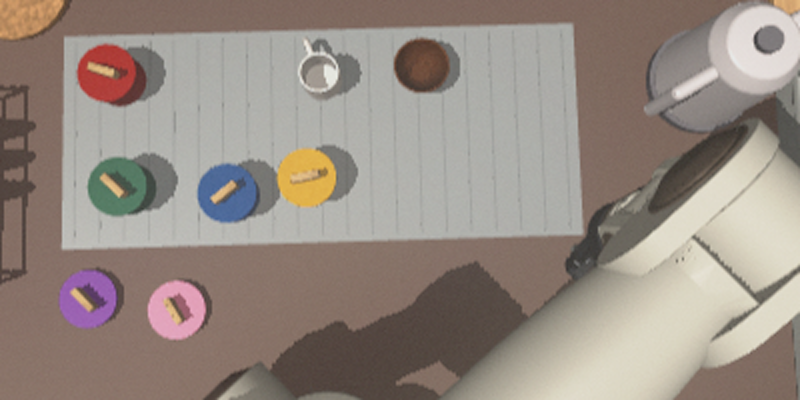

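All four lids are on their own jars, centred within about 3 mm and level at the right height. The mug and bowl are where they started. Handing in.

```bash
python3 -c "
from workcell import bot
print(bot.job_done())"
```

```text
the job is handed in; nothing more can be done
None
```

The job is handed in: all four lids sit level on their own jars, centred within about 3 mm by the final top view, and the mug and bowl have not moved; no verdict was returned.

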